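# Line up the canisters by size on the bench board

### The job

Line up the four stainless canisters in order of size on the wooden board, one standing upright in the middle of each cork round: the smallest on the round next to the mug of skewers, then rising in size to the largest at the other end. Do not knock any canister over on the way, and leave the mug where it is.

Things in the scene. Friction and masses are not known exactly. Their poses are not given: they have to be found in the camera images.
- small_center (a point): the smallest of the four: a round stainless-steel canister with a low dark ribbed twist cap (the cap is the top 13 mm), 40 mm in diameter and 45 mm tall over all, standing upright and loose on the bench, 60 to 370 g. The point is its centre, half-way up (22.5 mm above its underside); z is up along its axis.
- medium_center (a point): the second smallest of the four: a round stainless-steel canister with a low dark ribbed twist cap (the cap is the top 13 mm), 46 mm in diameter and 60 mm tall over all, standing upright and loose on the bench, 60 to 370 g. The point is its centre, half-way up (30 mm above its underside); z is up along its axis.
- large_center (a point): the second largest of the four: a round stainless-steel canister with a low dark ribbed twist cap (the cap is the top 13 mm), 52 mm in diameter and 75 mm tall over all, standing upright and loose on the bench, 60 to 370 g. The point is its centre, half-way up (37.5 mm above its underside); z is up along its axis.
- largest_center (a point): the largest of the four: a round stainless-steel canister with a low dark ribbed twist cap (the cap is the top 13 mm), 58 mm in diameter and 90 mm tall over all, standing upright and loose on the bench, 60 to 370 g. The point is its centre, half-way up (45 mm above its underside); z is up along its axis.
- mark_1: round 1 of 4 in the row (the end of the row on the robot's right): a flat cork disc 70 mm across and 3 mm thick, fixed on a fixed wooden board (420 x 100 x 12 mm) lying on the bench; the rounds are 100 mm apart. Its origin is the centre of its underside, on the board's top; its top, on which a canister stands, is 3 mm higher, 15 mm above the bench. y runs along the row towards round 4, x across the row.
- mark_2: round 2 of 4 in the row: a flat cork disc 70 mm across and 3 mm thick, fixed on a fixed wooden board (420 x 100 x 12 mm) lying on the bench; the rounds are 100 mm apart. Its origin is the centre of its underside, on the board's top; its top, on which a canister stands, is 3 mm higher, 15 mm above the bench. y runs along the row towards round 4, x across the row.
- mark_3: round 3 of 4 in the row: a flat cork disc 70 mm across and 3 mm thick, fixed on a fixed wooden board (420 x 100 x 12 mm) lying on the bench; the rounds are 100 mm apart. Its origin is the centre of its underside, on the board's top; its top, on which a canister stands, is 3 mm higher, 15 mm above the bench. y runs along the row towards round 4, x across the row.
- mark_4: round 4 of 4 in the row (the end of the row on the robot's left): a flat cork disc 70 mm across and 3 mm thick, fixed on a fixed wooden board (420 x 100 x 12 mm) lying on the bench; the rounds are 100 mm apart. Its origin is the centre of its underside, on the board's top; its top, on which a canister stands, is 3 mm higher, 15 mm above the bench. y runs along the row towards round 4, x across the row.
- mug: a white ceramic mug, 80 mm across and 92 mm tall, holding a bunch of wooden skewers that reach about 165 mm above the bench; it stands loose on the bench just beyond one end of the board, about 135 mm from the last round there (a glass jar of 72 mm stands beyond the other end). Origin at the centre of its underside; its ear-shaped handle reaches 70 mm out from the axis.
There are look-alikes about, which are no part of the job. Leave any yellow look-alike of the part that bears small_center alone.

How it is judged (in metres and radians):
At the end, for the whole second after the job is handed in: Each canister stands upright (within 0.1 rad) and at rest on its own cork round, centred within 15 mm and released; counted from the round next to the mug the order is smallest, second smallest, second largest, largest (((horizontal distance between mug and mark_1 below 0.22 m and horizontal distance between small_center and mark_1 below 0.015 m and horizontal distance between medium_center and mark_2 below 0.015 m and horizontal distance between large_center and mark_3 below 0.015 m and horizontal distance between largest_center and mark_4 below 0.015 m) or (horizontal distance between mug and mark_4 below 0.22 m and horizontal distance between small_center and mark_4 below 0.015 m and horizontal distance between medium_center and mark_3 below 0.015 m and horizontal distance between large_center and mark_2 below 0.015 m and horizontal distance between largest_center and mark_1 below 0.015 m)) and height (world z) of small_center between 0.0315 and 0.0435 m and angle between each of small_center, medium_center, large_center, largest_center's own z axis and vertical below 0.1 rad and linear speed of each of can_small, can_medium, can_large, can_largest below 0.02 m/s and contact force between each of can_small, can_medium, can_large, can_largest and the fingers below 0.1 N and height (world z) of medium_center between 0.039 and 0.051 m and height (world z) of large_center between 0.0465 and 0.0585 m and height (world z) of largest_center between 0.054 and 0.066 m); the robot touches nothing.
It fails at once if a canister is tipped over (more than 0.7 rad) (angle between any of small_center, medium_center, large_center, largest_center's own z axis and vertical above 0.7 rad).
It fails at once if the mug of skewers is shifted by more than 30 mm (distance of mug from where it was at the start of the episode above 0.03 m).
It also fails if it takes over 115 s, if anything falls off the work surface, if the arm or the gripper's body presses on something with over 40 N, if the wrist force passes 120 N, or if a joint passes its speed limit or range.

### The arm

A 7-joint arm with a two-finger parallel gripper is mounted at the origin on the work surface. World frame = base frame: x ahead of the robot, y to its left, z up, the work surface at z = 0. Lengths are in mm, angles in rad, forces in N, time in s.
With the tool pointing down it reaches from about 425 to 875 mm from the base axis. Payload 8.4 kg.
Tool frame: the origin (TCP) lies between the finger pads; the fingertips stand 19 mm ahead of it and the grasp point (between the pads) is the TCP; z points along the fingers, y is the direction in which the jaws open and shut (so a half turn about z gives the same grasp; the last joint's range is limited). The gripper opens to 85 mm and grips with 20 to 120 N. Pads are 22 mm wide; open, the fingers measure 114 mm over their backs; the gripper's body (76 mm by 85 mm) begins 54 mm behind the grasp point. The pads swing forward as they close: fully open they stand 13 mm farther back than shut.
Start: joints at [1.037, 0.333, 0.04, 1.465, -0.013, 1.343, -0.059], TCP at [273.774, -589.502, 250.308] pointing down, gripper open.
Joint ranges: [-2.58, 2.58], [-0.38, 2.09], [-1.3, 1.39], [0.25, 2.4], [-1.5, 4.64], [0.08, 2.09], [-2.65, 2.65]. Speed limits (rad/s): [2.22, 2.22, 2.79, 2.79, 3.14, 3.14, 3.14].

### API

Orientations are given as a rotation vector (axis times angle).
In Python, from rig import env, eyes gives the robot as it stands.
- The arm moves only by the tool drive_tool, never from a script. Its argument "steps" is a list of rows, each a list of 7 numbers: the shift along the tool's x, y, z in mm, then the turn, a rotation vector about the tool's x, y, z in degrees, then the opening, from 0 (shut) to 1 (fully open). A call has exactly 5 rows; each row is the pose to reach, as a shift and turn from the pose measured when the call began, along the tool's axes at that moment; what a row does not reach only later rows make up. A row lasts 1/10 s, in which the tool goes at most 50 mm and 8.59 degrees, less where a joint would pass 70% of its speed; a pose out of reach is approached as far as the arm can. A call with a gripper value outside its range is refused whole. The fingers move at their own pace and stop on an object; the grip force is fixed at half the most. Time passes only in rows, so rows that repeat a pose let the fingers close, or fill a call up. It gives the time, the measured TCP pose, the force and the opening at its end, in the units of the state.
- env.observe(): the state, without advancing time (a new reading comes with each control period).
- eyes.get_image(name): name is "scene" or "top"; returns a dict with "frame" (480x640x3 uint8, red, green, blue), "vfov" (degrees; the focal length in pixels is half the picture's height over the tangent of half this angle, whatever the lens; pixels are square), "cx", "cy" (the principal point, pixels), "cam_to_world" (4x4, takes a point from camera to world coordinates). Camera axes: x right, y up, looking along -z (the intrinsics and any distortion apply to the point x, -y, -z); pixel columns grow to the right and rows downward; lengths in mm; the calibration is good to about 2 mm. A picture is of the moment at which its call begins. There is no depth.
- env.sign_off(): hands the job in, once; it reports no verdict.
The state is a dict: "time_s": time; "qpos": joint angles; "qd": joint speeds; "effort": joint torques, N m; "eef_pos": TCP position; "ee_rot": TCP orientation; "wrist_force": force on the tool from outside, world axes, zero at the start; "ft_torque": the same for the moment, N m; "finger_gap": finger opening in mm.
Only numpy, scipy, OpenCV 4.12 (cv2) and the standard library are available. Lean on these libraries where they do the work, as an engineer would, in place of code of your own. Each camera call takes 0.05 s, during which the arm holds its last target. There are 200 camera calls.

## Working session

There is one attempt and no reset: what is moved stays moved. The work goes in short steps, Python scripts to look and compute and a tool call to move; the robot and the scene stay as the last step left them, time stands still between calls to the robot, and variables do not carry over. Pictures are saved under pics/ and viewed, about 12 in all and at most 16, crops included, and the job is handed in when it is done.

Besides the shell and the picture viewer there is one more tool, called after ">>>" as name(argument=value, ...) on one line, values as JSON. drive_tool: Moves the arm, as the interface text tells. Its arguments: {"type":"object","properties":{"steps":{"type":"array","items":{"type":"array","items":{"type":"number"}}}},"required":["steps"]}

```bash
ls; mkdir -p pics
cat > h.py <<'E'
import numpy as np, cv2
from rig import env, eyes
def grab(n,f=None):
    d=eyes.get_image(n)
    if f: cv2.imwrite('pics/'+f, d['frame'][:,:,::-1])
    return d
def foc(d): return 240/np.tan(np.radians(d['vfov'])/2)
def ray(d,u,v,z):
    f=foc(d); T=np.array(d['cam_to_world']); r=T[:3,:3]@np.array([(u-d['cx'])/f,-(v-d['cy'])/f,-1.]); o=T[:3,3]
    return o+r*(z-o[2])/r[2]
def proj(d,p):
    T=np.array(d['cam_to_world']); c=T[:3,:3].T@(np.array(p)-T[:3,3]); f=foc(d)
    return d['cx']+f*c[0]/-c[2], d['cy']-f*c[1]/-c[2]
E
python3 - <<'E'
from h import *
for n in('scene','top'):
    d=grab(n,n+'1.png'); print(n,{k:v for k,v in d.items() if k!='frame'})
print(env.observe())
E
```

```text
pics
scene {'vfov': 54.45072164899772, 'cx': 317.8012861893274, 'cy': 237.25624029694325, 'cam_to_world': array([[ 1.74078420e-01, -7.75127954e-01,  6.07349454e-01,
         1.15400090e+03],
       [ 9.84726064e-01,  1.39128110e-01, -1.04680212e-01,
        -8.66785791e+01],
       [-3.35882308e-03,  6.16295404e-01,  7.87507901e-01,
         8.55673325e+02],
       [ 0.00000000e+00,  0.00000000e+00,  0.00000000e+00,
         1.00000000e+00]])}
top {'vfov': 47.58785734698767, 'cx': 314.97444869715287, 'cy': 237.07081414612736, 'cam_to_world': array([[-7.88104383e-03,  9.84513207e-01, -1.75133190e-01,
         3.59159200e+02],
       [-9.99967048e-01, -8.10024774e-03, -5.36829963e-04,
         5.45240068e+00],
       [-1.94713841e-03,  1.75123188e-01,  9.84544604e-01,
         1.03802292e+03],
       [ 0.00000000e+00,  0.00000000e+00,  0.00000000e+00,
         1.00000000e+00]])}
{'time_s': 0.1, 'qpos': array([ 1.03681617,  0.33384236,  0.03991045,  1.46618535, -0.01339551,
        1.34334244, -0.05847411]), 'qd': array([-0.00155776, -0.00028113, -0.0010713 , -0.00242019, -0.00039705,
       -0.00081233, -0.00070261]), 'effort': array([ 5.16955712e-03, -6.60011744e+01,  1.37126181e+00, -4.06470215e+01,
        1.72037096e-02,  8.97786347e-03, -4.27933367e-05]), 'eef_pos': array([ 273.57468842, -589.18329913,  249.5081277 ]), 'ee_rot': array([-3.06624710e+00, -6.77236119e-01,  6.89509333e-04]), 'wrist_force': array([ 0.17737854, -0.92731058, -0.28609038]), 'ft_torque': array([-0.00954162,  0.03414789, -0.00556115]), 'finger_gap': 85.53334976062057}
```

View pics/top1.png

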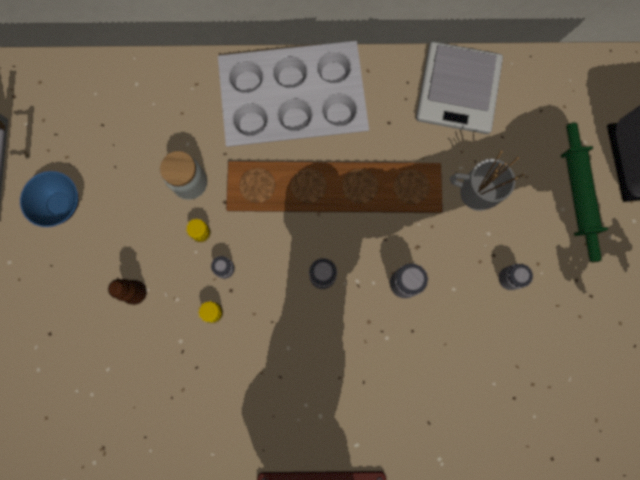

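View pics/scene1.png

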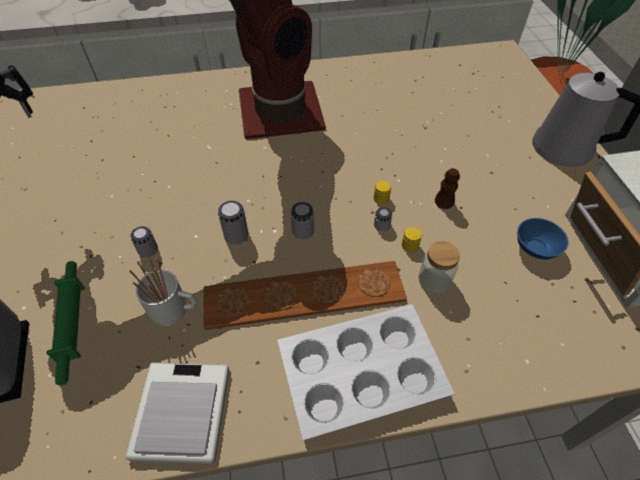

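Top view shows up = +x and right = −y. The mug is at (492,183), beyond the right end, so round 1 gets the smallest. Candidate canisters are at (222,267), (322,272), (410,280) and (518,276). Look-alikes and other objects to avoid: yellow ones at (197,230) and (209,312), the pepper mill at (127,291) and the glass jar at (182,172). I'll check the sizes in a close crop.

Run:
```python
from h import *
t=cv2.imread('pics/top1.png');s=cv2.imread('pics/scene1.png')
R=lambda im,x,y:cv2.convertScaleAbs(cv2.resize(im[y:y+60,x:x+60],(200,200),interpolation=cv2.INTER_CUBIC),alpha=1.7)
a=np.hstack([R(t,x,y) for x,y in((192,238),(292,242),(380,250),(487,247))])
b=np.hstack([R(s,x,y) for x,y in((355,188),(272,190),(203,192),(115,212))])
B=cv2.convertScaleAbs(cv2.resize(t[150:222,215:535],(800,180),interpolation=cv2.INTER_CUBIC),alpha=1.7)
cv2.imwrite('pics/c1.png',np.vstack([a,b,B]))
```

```text
(no output)
```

View pics/c1.png

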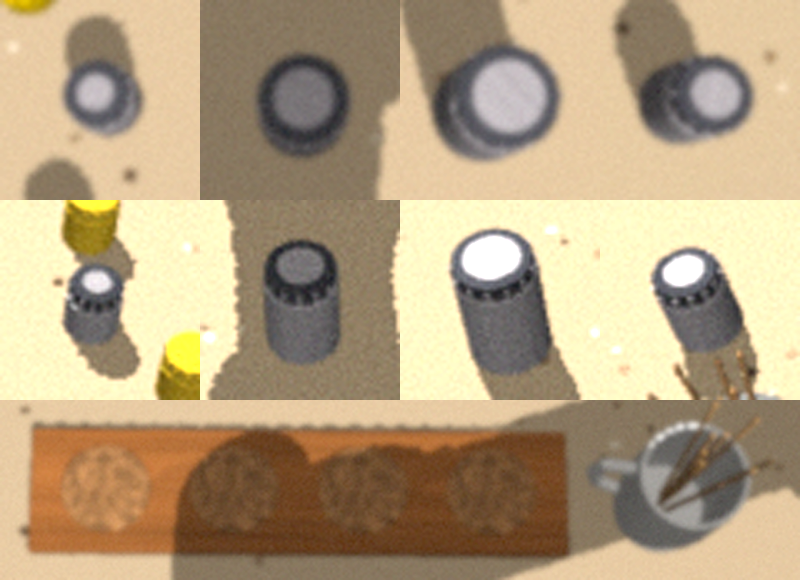

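Cap diameters in the crop are about 21, 27, 32 and 23 px left to right, and the heights follow the same order. So the small is at (222,267), large at (322,272), largest at (410,280) and medium at (518,276). All are steel with dark caps. Next I measure positions.

```bash
cat >> h.py <<'E'
def disc(d,seed,tol=22):
    im=cv2.cvtColor(d['frame'],cv2.COLOR_RGB2GRAY); im=cv2.GaussianBlur(im,(3,3),0)
    m=np.zeros((482,642),np.uint8)
    cv2.floodFill(im,m,seed,0,tol,tol,cv2.FLOODFILL_MASK_ONLY|cv2.FLOODFILL_FIXED_RANGE|(255<<8)|4)
    m=m[1:-1,1:-1]; M=cv2.moments(m,True); return M['m10']/M['m00'],M['m01']/M['m00'],M['m00']
def tri(d1,p1,d2,p2):
    A=[];b=[]
    for d,p in((d1,p1),(d2,p2)):
        o=np.array(d['cam_to_world'])[:3,3]; r=ray(d,p[0],p[1],0)-o; r/=np.linalg.norm(r)
        P=np.eye(3)-np.outer(r,r); A.append(P); b.append(P@o)
    return np.linalg.lstsq(np.vstack(A),np.hstack(b),rcond=None)[0]
E
python3 - <<'E'
from h import *
t=grab('top');s=grab('scene')
for n,a,b,z in(('small',(221,266),(384,212),45),('medium',(521,275),(143,233),60),('large',(323,272),(302,210),75),('largest',(412,279),(231,210),90)):
    p=disc(t,a);q=disc(s,b)
    print(n,np.round(p,1),np.round(q,1),'top',ray(t,*p[:2],z).round(1),'scene',ray(s,*q[:2],z).round(1),'tri',tri(t,p,s,q).round(1))
for d,n in((t,'top'),(s,'scene')):
    h=cv2.cvtColor(d['frame'],cv2.COLOR_RGB2HSV)
    m=cv2.inRange(h,(4,110,30),(17,255,255))
    m=cv2.morphologyEx(m,cv2.MORPH_CLOSE,np.ones((15,15)))
    c=max(cv2.findContours(m,0,2)[0],key=cv2.contourArea)
    q=cv2.boxPoints(cv2.minAreaRect(c)); a=cv2.approxPolyDP(cv2.convexHull(c),6,True)[:,0]
    P=np.array([ray(d,*x,12)[:2] for x in a]); print(n,'board',a.tolist(),P.round(1).tolist(),P.mean(0))
for p in((257,185.2),(308.2,185.2),(360.6,186.4),(411.4,186.8)): print('round',ray(t,*p,15).round(1))
for p in((375,283),(328,289),(281,295),(233,301)): print('round s',ray(s,*p,15).round(1))
print('mug rim',ray(t,493,181,92))
E
```

```text
small [220.2 265.3  78. ] [383.8 212.1  29. ] top [484.7 180.5  45. ] scene [483.2 183.5  45. ] tri [484.7 181.5  46.8]
medium [521.3 274.7 141. ] [139.6 232.8  64. ] top [ 461.2 -365.1   60. ] scene [ 459.3 -362.1   60. ] tri [ 460.9 -362.7   62.4]
large [322.6 271.1 274. ] [301.6 209.2 127. ] top [469.   -7.1  75. ] scene [467.2  -4.7  75. ] tri [468.9  -6.   77. ]
largest [412.2 278.3 346. ] [229.9 208.7 144. ] top [ 453.3 -163.1   90. ] scene [ 451.3 -160.7   90. ] tri [ 453.2 -161.6   92.3]
top board [[441, 167], [439, 212], [226, 208], [229, 161]] [[679.0, -241.9], [588.8, -233.7], [600.2, 177.6], [694.8, 173.7]] [640.7109242  -31.08025521]
scene board [[297, 0], [310, 22], [324, 128], [246, 138], [236, 24], [243, 0]] [[-642.9, 147.5], [-469.3, 168.9], [122.3, 110.5], [126.1, -108.9], [-503.1, -94.0], [-680.3, -55.4]] [-341.20000496   28.09585126]
round [644.4 117.8  15. ]
round [643.6  18.4  15. ]
round [640.3 -83.3  15. ]
round [ 638.7 -181.8   15. ]
round s [648.6 123.2  15. ]
round s [645.7  22.1  15. ]
round s [642.8 -77.2  15. ]
round s [ 639.6 -176.8   15. ]
mug rim [ 627.14974875 -314.75333701   92.        ]
```

```bash
cat > go.py <<'E'
import sys; from h import *
from scipy.spatial.transform import Rotation as R
o=env.observe(); T=R.from_rotvec(o['ee_rot']); p=o['eef_pos']
print('t',o['time_s'],'pos',p.round(1),'q',o['qpos'].round(2),'F',o['wrist_force'].round(1),'gap',round(o['finger_gap'],1))
for a in sys.argv[1:]:
    x,y,z,j=map(float,a.split(','))   # j: world angle of tool y, deg
    c,s=np.cos(np.radians(j)),np.sin(np.radians(j))
    W=R.from_matrix(np.array([[-s,c,0],[c,s,0],[0,0,-1]]).T.reshape(3,3).T @ np.eye(3)) if 0 else R.from_matrix(np.column_stack([[-s,c,0],[c,s,0],[0,0,-1]]))
    print(a,'shift',T.inv().apply(np.array([x,y,z])-p).round(1),'turn',np.degrees((T.inv()*W).as_rotvec()).round(1))
E
sed -i 's/    W=.*else \(.*\)/    W=\1/' go.py
python3 go.py 460.5,-364,150,0 460.5,-364,100,0
```

```text
t 0.2 pos [ 273.7 -589.3  249.8] q [ 1.04  0.33  0.04  1.47 -0.01  1.34 -0.06] F [0.2 0.  0.1] gap 85.6
460.5,-364,150,0 shift [ 264.4 -125.5   99.9] turn [ -0.1  -0.  -65.1]
460.5,-364,100,0 shift [ 264.4 -125.5  149.9] turn [ -0.1  -0.  -65.1]
```

>>> drive_tool(steps=[[264, -125, 100, 0, 0, -65, 1], [264, -125, 100, 0, 0, -65, 1], [264, -125, 100, 0, 0, -65, 1], [264, -125, 100, 0, 0, -65, 1], [264, -125, 100, 0, 0, -65, 1]])

```text
time_s: 0.7
eef_pos: [425.6, -405.9, 168.5]
ee_rot: [-2.601, -1.762, -0.0]
wrist_force: [0.7, -0.6, -0.0]
finger_gap: 85.4
```

```bash
python3 go.py 460.5,-364,110,0
```

```text
t 0.7 pos [ 425.6 -405.9  168.5] q [ 0.84  0.27 -0.19  1.71  0.05  1.16  0.26] F [ 0.7 -0.6 -0. ] gap 85.4
460.5,-364,110,0 shift [51.9 16.9 58.5] turn [ -0.   -0.  -21.8]
```

>>> drive_tool(steps=[[52, 17, 58, 0, 0, -21.8, 1], [52, 17, 58, 0, 0, -21.8, 1], [52, 17, 58, 0, 0, -21.8, 1], [52, 17, 58, 0, 0, -21.8, 1], [52, 17, 78, 0, 0, -21.8, 1]])

```text
time_s: 1.2
eef_pos: [462.1, -365.7, 93.1]
ee_rot: [2.222, 2.214, 0.001]
wrist_force: [-0.4, -0.6, -0.8]
finger_gap: 85.4
```

```bash
python3 - <<'E'
from h import *
t=grab('top');s=grab('scene')
a=t['frame'][210:340,420:620];b=s['frame'][160:300,80:280]
cv2.imwrite('pics/g1.png',np.hstack([cv2.resize(a,(400,260)),cv2.resize(b,(372,260))])[:,:,::-1])
E
python3 go.py 460.5,-364,33,0
```

```text
t 1.3 pos [ 459.2 -364.1   89.1] q [ 0.81  0.36 -0.26  1.79  0.11  1.01  0.51] F [-0.8 -0.4 -0.6] gap 85.0
460.5,-364,33,0 shift [ 0.   1.4 56.1] turn [-0.1 -0.1 -0.2]
```

View pics/g1.png

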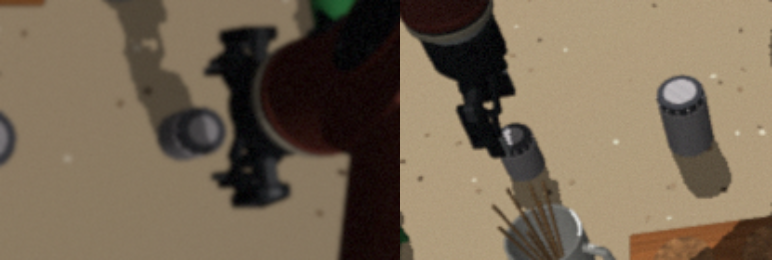

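The jaws straddle the medium canister, and the tips at about (526,270) match the projection. Next I descend and grip.

>>> drive_tool(steps=[[0, 1, 30, 0, 0, 0, 1], [0, 1, 56, 0, 0, 0, 1], [0, 1, 56, 0, 0, 0, 1], [0, 1, 56, 0, 0, 0, 0], [0, 1, 56, 0, 0, 0, 0]])

```text
time_s: 1.8
eef_pos: [461.0, -365.0, 35.1]
ee_rot: [-2.226, -2.216, 0.0]
wrist_force: [0.7, -0.3, 0.5]
finger_gap: 59.2
```

>>> drive_tool(steps=[[0, 0, 0, 0, 0, 0, 0], [0, 0, 0, 0, 0, 0, 0], [0, 0, 0, 0, 0, 0, 0], [0, 0, 0, 0, 0, 0, 0], [0, 0, 0, 0, 0, 0, 0]])

```text
time_s: 2.3
eef_pos: [461.9, -365.7, 36.7]
ee_rot: [2.225, 2.215, -0.0]
wrist_force: [-0.8, 0.5, 8.4]
finger_gap: 44.6
```

```bash
python3 go.py 460.5,-364,230,0 641.8,-79.8,230,0
```

```text
t 2.3 pos [ 461.9 -365.7   36.7] q [ 0.8   0.43 -0.25  1.82  0.13  0.91  0.49] F [-0.8  0.5  8.4] gap 44.6
460.5,-364,230,0 shift [   1.4   -1.1 -193.3] turn [ 0.1  0.1 -0.3]
641.8,-79.8,230,0 shift [ 286.4  178.9 -193.5] turn [ 0.1  0.1 -0.3]
```

>>> drive_tool(steps=[[0, 0, -40, 0, 0, 0, 0], [0, 0, -90, 0, 0, 0, 0], [0, 0, -140, 0, 0, 0, 0], [0, 0, -190, 0, 0, 0, 0], [40, 20, -193, 0, 0, 0, 0]])

```text
time_s: 2.8
eef_pos: [481.2, -332.8, 237.4]
ee_rot: [2.228, 2.195, -0.002]
wrist_force: [1.1, -0.6, -1.9]
finger_gap: 44.3
```

```bash
python3 go.py 641.8,-79.8,230,0
```

```text
t 2.8 pos [ 481.2 -332.8  237.4] q [ 0.78  0.22 -0.29  1.65  0.07  1.28  0.46] F [ 1.1 -0.6 -1.9] gap 44.3
641.8,-79.8,230,0 shift [255.4 156.8   6.1] turn [ 0.5  0.6 -0.8]
```

>>> drive_tool(steps=[[255, 157, 6, 0.5, 0.6, -0.8, 0], [255, 157, 6, 0.5, 0.6, -0.8, 0], [255, 157, 6, 0.5, 0.6, -0.8, 0], [255, 157, 6, 0.5, 0.6, -0.8, 0], [255, 157, 6, 0.5, 0.6, -0.8, 0]])

```text
time_s: 3.3
eef_pos: [619.2, -114.5, 230.5]
ee_rot: [2.222, 2.219, 0.0]
wrist_force: [0.3, -1.1, -1.3]
finger_gap: 44.7
```

```bash
python3 go.py 641.8,-79.8,100,0
```

```text
t 3.3 pos [ 619.2 -114.5  230.5] q [ 0.45  0.34 -0.43  1.53  0.14  1.31  0.  ] F [ 0.3 -1.1 -1.3] gap 44.7
641.8,-79.8,100,0 shift [ 34.9  22.4 130.5] turn [ 0.1  0.1 -0.1]
```

>>> drive_tool(steps=[[35, 22, 0, 0, 0, 0, 0], [35, 22, 40, 0, 0, 0, 0], [35, 22, 85, 0, 0, 0, 0], [35, 22, 130, 0, 0, 0, 0], [35, 22, 130, 0, 0, 0, 0]])

```text
time_s: 3.8
eef_pos: [637.0, -79.6, 94.2]
ee_rot: [-2.218, -2.215, 0.011]
wrist_force: [-2.1, 0.1, -2.1]
finger_gap: 44.5
```

```bash
python3 go.py 641.8,-79.8,51,0
```

```text
t 3.8 pos [637.  -79.6  94.2] q [ 0.38  0.48 -0.42  1.63  0.22  1.09 -0.1 ] F [-2.1  0.1 -2.1] gap 44.5
641.8,-79.8,51,0 shift [-0.2  5.2 43.2] turn [-0.6 -0.  -0.1]
```

>>> drive_tool(steps=[[0, 4, 25, -0.6, 0, 0, 0], [0, 4, 38, -0.6, 0, 0, 0], [0, 5, 41, -0.6, 0, 0, 0], [0, 5, 41, -0.6, 0, 0, 0], [0, 5, 41, -0.6, 0, 0, 0]])

```text
time_s: 4.3
eef_pos: [642.7, -79.6, 55.0]
ee_rot: [2.221, 2.219, 0.003]
wrist_force: [-0.0, -0.2, -0.6]
finger_gap: 44.2
```

```bash
python3 go.py 641.8,-79.8,51,0; python3 go.py 641.8,-79.8,50,0
```

```text
t 4.3 pos [642.7 -79.6  55. ] q [ 0.37  0.52 -0.41  1.65  0.24  1.01 -0.12] F [-0.  -0.2 -0.6] gap 44.2
641.8,-79.8,51,0 shift [-0.2 -0.9  4. ] turn [ 0.2  0.  -0.1]
t 4.3 pos [642.7 -79.6  55. ] q [ 0.37  0.52 -0.41  1.65  0.24  1.01 -0.12] F [-0.  -0.2 -0.6] gap 44.2
641.8,-79.8,50,0 shift [-0.2 -0.9  5. ] turn [ 0.2  0.  -0.1]
```

>>> drive_tool(steps=[[0, 0, 2, 0, 0, 0, 0], [0, 0, 3, 0, 0, 0, 0], [0, 0, 4, 0, 0, 0, 0], [0, 0, 4, 0, 0, 0, 0], [0, 0, 4, 0, 0, 0, 0]])

```text
time_s: 4.8
eef_pos: [643.1, -79.7, 51.8]
ee_rot: [2.221, 2.218, 0.004]
wrist_force: [-1.3, -0.7, 6.2]
finger_gap: 44.4
```

Contact of 6 N on the cork, so I release and rise.

>>> drive_tool(steps=[[0, 0, 0, 0, 0, 0, 1], [0, 0, 0, 0, 0, 0, 1], [0, 0, 0, 0, 0, 0, 1], [0, 0, 0, 0, 0, 0, 1], [0, 0, -20, 0, 0, 0, 1]])

```text
time_s: 5.3
eef_pos: [641.1, -79.6, 69.2]
ee_rot: [-2.222, -2.219, 0.001]
wrist_force: [-0.5, 0.6, 0.9]
finger_gap: 85.6
```

```bash
python3 go.py 641.8,-79.8,180,0 452.5,-162,180,0
```

```text
t 5.3 pos [641.1 -79.6  69.2] q [ 0.37  0.51 -0.42  1.64  0.23  1.04 -0.11] F [-0.5  0.6  0.9] gap 85.6
641.8,-79.8,180,0 shift [-1.000e-01  6.000e-01 -1.108e+02] turn [-0.1 -0.  -0.1]
452.5,-162,180,0 shift [ -82.6 -188.6 -110.7] turn [-0.1 -0.  -0.1]
```

>>> drive_tool(steps=[[0, 0, -45, 0, 0, 0, 1], [0, 0, -95, 0, 0, 0, 1], [-30, -55, -110, 0, 0, 0, 1], [-50, -100, -110, 0, 0, 0, 1], [-83, -189, -110, 0, 0, 0, 1]])

```text
time_s: 5.8
eef_pos: [505.4, -142.7, 179.5]
ee_rot: [2.223, 2.219, 0.0]
wrist_force: [-0.1, -0.4, 0.3]
finger_gap: 85.6
```

```bash
python3 go.py 452.5,-162,130,0
python3 - <<'E'
from h import *
t=grab('top','top2.png');s=grab('scene','scene2.png')
E
```

```text
t 5.8 pos [ 505.4 -142.7  179.5] q [ 0.59  0.16 -0.43  1.84  0.07  1.16  0.13] F [-0.1 -0.4  0.3] gap 85.6
452.5,-162,130,0 shift [-19.4 -52.9  49.5] turn [ 0.   0.  -0.1]
```

View pics/scene2.png

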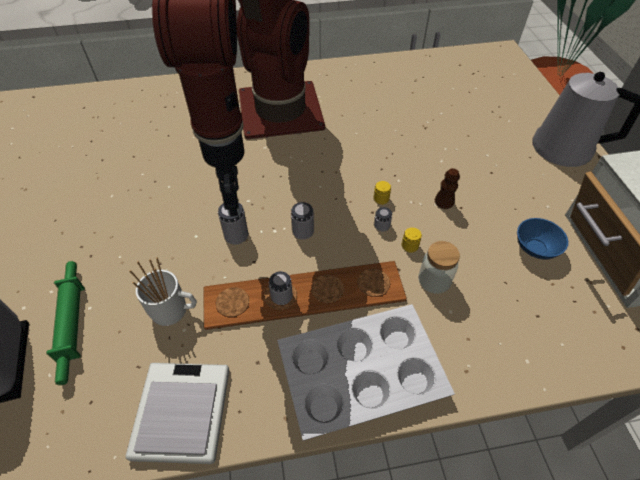

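The medium stands on round 2 at (281,288). Next is the largest.

>>> drive_tool(steps=[[-19, -52, 20, 0, 0, 0, 1], [-19, -53, 50, 0, 0, 0, 1], [-19, -53, 50, 0, 0, 0, 1], [-19, -53, 70, 0, 0, 0, 1], [-19, -53, 70, 0, 0, 0, 1]])

```text
time_s: 6.4
eef_pos: [447.4, -163.1, 108.0]
ee_rot: [-2.225, -2.212, 0.008]
wrist_force: [0.3, 0.4, 0.6]
finger_gap: 85.5
```

```bash
python3 go.py 452.5,-162,55,0
```

```text
t 6.4 pos [ 447.4 -163.1  108. ] q [ 0.64  0.14 -0.41  2.02  0.07  1.    0.19] F [0.3 0.4 0.6] gap 85.5
452.5,-162,55,0 shift [ 1.2  5.4 53. ] turn [-0.4  0.  -0.3]
```

>>> drive_tool(steps=[[1, 5, 0, -0.4, 0, -0.3, 1], [1, 5, 30, -0.4, 0, -0.3, 1], [1, 5, 53, -0.4, 0, -0.3, 1], [1, 5, 53, -0.4, 0, -0.3, 1], [1, 5, 53, -0.4, 0, -0.3, 0]])

```text
time_s: 6.9
eef_pos: [453.2, -161.9, 56.1]
ee_rot: [2.221, 2.221, 0.001]
wrist_force: [0.1, 0.0, 0.8]
finger_gap: 73.2
```

>>> drive_tool(steps=[[0, 0, 0, 0, 0, 0, 0], [0, 0, 0, 0, 0, 0, 0], [0, 0, 0, 0, 0, 0, 0], [0, 0, 0, 0, 0, 0, 0], [0, 0, 0, 0, 0, 0, 0]])

```text
time_s: 7.4
eef_pos: [454.3, -162.1, 58.1]
ee_rot: [2.219, 2.219, 0.002]
wrist_force: [-3.0, 1.5, 6.3]
finger_gap: 56.9
```

```bash
python3 go.py 452.5,-162,230,0 646.6,120.2,230,0
```

```text
t 7.4 pos [ 454.3 -162.1   58.1] q [ 0.62  0.22 -0.4   2.06  0.11  0.88  0.15] F [-3.   1.5  6.3] gap 56.9
452.5,-162,230,0 shift [  -0.2   -1.3 -171.9] turn [0.2 0.1 0. ]
646.6,120.2,230,0 shift [ 282.   192.9 -171.7] turn [0.2 0.1 0. ]
```

>>> drive_tool(steps=[[0, 0, -40, 0, 0, 0, 0], [0, 0, -90, 0, 0, 0, 0], [0, 0, -140, 0, 0, 0, 0], [25, 17, -170, 0, 0, 0, 0], [60, 40, -170, 0, 0, 0, 0]])

```text
time_s: 7.9
eef_pos: [496.1, -103.5, 234.7]
ee_rot: [2.217, 2.208, 0.008]
wrist_force: [1.5, -0.3, -3.8]
finger_gap: 56.7
```

>>> drive_tool(steps=[[80, 60, 0, 0, 0, 0, 0], [140, 100, 0, 0, 0, 0, 0], [170, 120, 0, 0, 0, 0, 0], [200, 140, 0, 0, 0, 0, 0], [210, 145, 0, 0, 0, 0, 0]])

```text
time_s: 8.4
eef_pos: [640.2, 102.6, 236.5]
ee_rot: [2.218, 2.206, 0.009]
wrist_force: [0.2, -0.2, -2.5]
finger_gap: 57.0
```

```bash
python3 go.py  646.6,120.2,130,0
```

```text
t 8.4 pos [640.2 102.6 236.5] q [ 0.22  0.39 -0.59  1.47  0.23  1.33 -0.4 ] F [ 0.2 -0.2 -2.5] gap 57.0
646.6,120.2,130,0 shift [ 18.2   4.8 106.5] turn [ 0.8  0.3 -0.3]
```

>>> drive_tool(steps=[[18, 5, 20, 0.8, 0.3, -0.3, 0], [18, 5, 70, 0.8, 0.3, -0.3, 0], [18, 5, 115, 0.8, 0.3, -0.3, 0], [18, 5, 145, 0.8, 0.3, -0.3, 0], [18, 5, 150, 0.8, 0.3, -0.3, 0]])

```text
time_s: 8.9
eef_pos: [645.1, 118.7, 82.9]
ee_rot: [-2.22, -2.219, 0.009]
wrist_force: [-1.6, -0.4, -3.4]
finger_gap: 56.8
```

```bash
python3 go.py  646.6,120.2,73,0
```

```text
t 8.9 pos [645.1 118.7  82.9] q [ 0.17  0.54 -0.56  1.6   0.31  1.1  -0.47] F [-1.6 -0.4 -3.4] gap 56.8
646.6,120.2,73,0 shift [1.5 1.6 9.9] turn [-0.4  0.1 -0. ]
```

>>> drive_tool(steps=[[1.5, 1, 5, -0.4, 0, 0, 0], [1.5, 1, 7, -0.4, 0, 0, 0], [1.5, 1, 9, -0.4, 0, 0, 0], [1.5, 1, 10, -0.4, 0, 0, 0], [1.5, 1, 10, -0.4, 0, 0, 0]])

```text
time_s: 9.4
eef_pos: [646.4, 120.3, 73.7]
ee_rot: [2.22, 2.219, -0.0]
wrist_force: [-0.5, 0.2, -2.8]
finger_gap: 56.7
```

>>> drive_tool(steps=[[0, 0, 1, 0, 0, 0, 0], [0, 0, 2, 0, 0, 0, 0], [0, 0, 2, 0, 0, 0, 0], [0, 0, 2, 0, 0, 0, 0], [0, 0, 2, 0, 0, 0, 0]])

```text
time_s: 9.9
eef_pos: [646.8, 120.3, 73.3]
ee_rot: [2.22, 2.218, 0.001]
wrist_force: [-4.4, -1.0, 7.6]
finger_gap: 56.7
```

In contact on round 4, so I release and rise. The large is next, at (468,−6).

>>> drive_tool(steps=[[0, 0, 0, 0, 0, 0, 1], [0, 0, 0, 0, 0, 0, 1], [0, 0, 0, 0, 0, 0, 1], [0, 0, 0, 0, 0, 0, 1], [0, 0, -20, 0, 0, 0, 1]])

```text
time_s: 10.4
eef_pos: [645.0, 119.7, 90.7]
ee_rot: [2.222, 2.22, -0.005]
wrist_force: [-0.3, 0.2, -0.9]
finger_gap: 85.5
```

>>> drive_tool(steps=[[0, 0, -45, 0, 0, 0, 1], [0, 0, -90, 0, 0, 0, 1], [-25, -40, -90, 0, 0, 0, 1], [-70, -110, -90, 0, 0, 0, 1], [-100, -150, -90, 0, 0, 0, 1]])

```text
time_s: 10.9
eef_pos: [520.8, 38.8, 181.1]
ee_rot: [2.221, 2.221, -0.005]
wrist_force: [0.6, -0.8, 0.9]
finger_gap: 85.5
```

```bash
python3 go.py 468.3,-6,130,0
python3 - <<'E'
from h import *
t=grab('top');s=grab('scene')
cv2.imwrite('pics/p2.png',np.vstack([t['frame'][150:300,200:540],s['frame'][200:350,120:460]])[:,:,::-1])
E
```

```text
t 10.9 pos [520.8  38.8 181.1] q [ 0.4   0.18 -0.62  1.84  0.11  1.17 -0.25] F [ 0.6 -0.8  0.9] gap 85.5
468.3,-6,130,0 shift [-44.7 -52.5  51.3] turn [-0.1  0.2 -0. ]
```

View pics/p2.png

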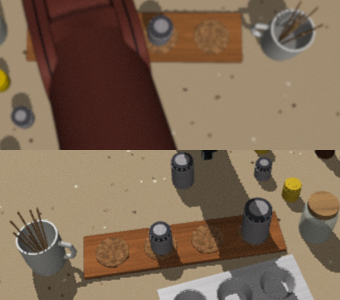

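The largest stands on round 4 (scene about (377,275)) and the medium on round 2. I continue with the large.

>>> drive_tool(steps=[[-45, -52, 20, 0, 0, 0, 1], [-45, -52, 50, 0, 0, 0, 1], [-45, -52, 50, 0, 0, 0, 1], [-45, -52, 75, 0, 0, 0, 1], [-45, -52, 75, 0, 0, 0, 1]])

```text
time_s: 11.5
eef_pos: [463.5, -10.4, 104.1]
ee_rot: [-2.226, -2.215, 0.017]
wrist_force: [0.1, 0.4, 0.5]
finger_gap: 85.2
```

```bash
python3 go.py 468.3,-6,44,0
```

```text
t 11.5 pos [463.5 -10.4 104.1] q [ 0.48  0.14 -0.59  2.04  0.1   0.99 -0.16] F [0.1 0.4 0.5] gap 85.2
468.3,-6,44,0 shift [ 4.8  5.3 60. ] turn [-0.5  0.4 -0.3]
```

>>> drive_tool(steps=[[4.5, 5, 0, -0.5, 0.4, -0.3, 1], [4.5, 5, 35, -0.5, 0.4, -0.3, 1], [4.5, 5, 60, -0.5, 0.4, -0.3, 1], [4.5, 5, 60, -0.5, 0.4, -0.3, 1], [4.5, 5, 60, -0.5, 0.4, -0.3, 0]])

```text
time_s: 12.0
eef_pos: [468.9, -5.6, 45.1]
ee_rot: [-2.22, -2.222, -0.001]
wrist_force: [0.2, 0.7, 0.6]
finger_gap: 72.9
```

>>> drive_tool(steps=[[0, 0, 0, 0, 0, 0, 0], [0, 0, 0, 0, 0, 0, 0], [0, 0, 0, 0, 0, 0, 0], [0, 0, 0, 0, 0, 0, 0], [0, 0, 0, 0, 0, 0, 0]])

```text
time_s: 12.5
eef_pos: [470.4, -5.4, 47.2]
ee_rot: [2.219, 2.222, 0.004]
wrist_force: [-2.7, 0.7, 10.1]
finger_gap: 50.4
```

```bash
python3 go.py 468.3,-6,220,0 644.2,20.2,220,0
```

```text
t 12.5 pos [470.4  -5.4  47.2] q [ 0.45  0.24 -0.58  2.08  0.17  0.86 -0.22] F [-2.7  0.7 10.1] gap 50.4
468.3,-6,220,0 shift [  -0.5   -1.5 -172.8] turn [ 0.2 -0.   0.1]
644.2,20.2,220,0 shift [  25.5  174.4 -172.2] turn [ 0.2 -0.   0.1]
```

>>> drive_tool(steps=[[0, 0, -40, 0, 0, 0, 0], [0, 0, -90, 0, 0, 0, 0], [0, 0, -140, 0, 0, 0, 0], [4, 30, -170, 0, 0, 0, 0], [10, 70, -170, 0, 0, 0, 0]])

```text
time_s: 13.0
eef_pos: [542.7, 4.2, 224.8]
ee_rot: [2.214, 2.213, 0.013]
wrist_force: [0.5, -0.5, -0.4]
finger_gap: 50.9
```

```bash
python3 go.py 644.2,20.2,100,0
```

```text
t 13.0 pos [542.7   4.2 224.8] q [ 0.46  0.17 -0.61  1.75  0.11  1.24 -0.18] F [ 0.5 -0.5 -0.4] gap 50.9
644.2,20.2,100,0 shift [ 16.3  99.8 126.2] turn [ 0.8  0.1 -0. ]
```

>>> drive_tool(steps=[[8, 48, 0, 0.8, 0, 0, 0], [16, 98, 0, 0.8, 0, 0, 0], [16, 100, 5, 0.8, 0, 0, 0], [16, 100, 50, 0.8, 0, 0, 0], [16, 100, 95, 0.8, 0, 0, 0]])

```text
time_s: 13.5
eef_pos: [645.1, 20.3, 131.9]
ee_rot: [2.219, 2.219, 0.002]
wrist_force: [-0.4, -0.3, -2.3]
finger_gap: 50.8
```

```bash
python3 go.py 644.2,20.2,66,0
```

```text
t 13.5 pos [645.1  20.3 131.9] q [ 0.34  0.47 -0.58  1.59  0.28  1.16 -0.3 ] F [-0.4 -0.3 -2.3] gap 50.8
644.2,20.2,66,0 shift [-0.  -1.2 65.9] turn [ 0.2  0.1 -0. ]
```

>>> drive_tool(steps=[[0, -1, 35, 0.2, 0, 0, 0], [0, -1, 60, 0.2, 0, 0, 0], [0, -1, 66, 0.2, 0, 0, 0], [0, -1, 68, 0.2, 0, 0, 0], [0, -1, 69, 0.2, 0, 0, 0]])

```text
time_s: 14.0
eef_pos: [645.4, 20.3, 64.8]
ee_rot: [2.22, 2.219, 0.001]
wrist_force: [0.1, -0.2, -0.8]
finger_gap: 50.9
```

>>> drive_tool(steps=[[0, 0, 1, 0, 0, 0, 0], [0, 0, 1, 0, 0, 0, 0], [0, 0, 1, 0, 0, 0, 0], [0, 0, 1, 0, 0, 0, 0], [0, 0, 1, 0, 0, 0, 0]])

```text
time_s: 14.5
eef_pos: [645.4, 20.3, 64.0]
ee_rot: [2.22, 2.219, 0.001]
wrist_force: [0.3, 0.2, -2.1]
finger_gap: 50.4
```

>>> drive_tool(steps=[[0, 0, 1, 0, 0, 0, 0], [0, 0, 2, 0, 0, 0, 0], [0, 0, 3, 0, 0, 0, 0], [0, 0, 3, 0, 0, 0, 0], [0, 0, 3, 0, 0, 0, 0]])

```text
time_s: 15.0
eef_pos: [645.5, 20.2, 62.4]
ee_rot: [2.219, 2.218, 0.0]
wrist_force: [-5.7, -0.7, 12.5]
finger_gap: 50.5
```

>>> drive_tool(steps=[[0, 0, 0, 0, 0, 0, 1], [0, 0, 0, 0, 0, 0, 1], [0, 0, 0, 0, 0, 0, 1], [0, 0, 0, 0, 0, 0, 1], [0, 0, -20, 0, 0, 0, 1]])

```text
time_s: 15.5
eef_pos: [643.6, 19.9, 79.7]
ee_rot: [2.222, 2.221, -0.005]
wrist_force: [0.6, -0.8, -0.3]
finger_gap: 85.3
```

>>> drive_tool(steps=[[0, 0, -45, 0, 0, 0, 1], [0, 0, -95, 0, 0, 0, 1], [0, 0, -120, 0, 0, 0, 1], [30, -30, -130, 0, 0, 8, 1], [55, -60, -130, 0, 0, 16, 1]])

```text
time_s: 16.0
eef_pos: [584.3, 76.3, 211.5]
ee_rot: [2.514, 1.881, 0.0]
wrist_force: [-0.6, 1.6, -0.1]
finger_gap: 85.5
```

```bash
python3 - <<'E'
from h import *
t=grab('top','t4.png')
h=cv2.cvtColor(t['frame'],cv2.COLOR_RGB2HSV);m=cv2.inRange(h,(22,150,80),(35,255,255))
for c in cv2.findContours(m,0,2)[0]:
    if cv2.contourArea(c)>50:
        (x,y),r=cv2.minEnclosingCircle(c);print('yellow',x,y,r,ray(t,x,y,35).round(0))
p=disc(t,(221,266));print(p,ray(t,*p[:2],45).round(1))
E
python3 go.py 484,182,150,-65 484,182,150,-80
```

```text
yellow 209.75 311.75 11.752758979797363 [401. 199.  35.]
yellow 197.69512939453125 229.76016235351562 12.428919792175293 [553. 226.  35.]
(220.07462686567163, 265.17910447761193, 67.0) [484.8 180.7  45. ]
t 16.05 pos [579.1  82.4 210.9] q [ 0.29  0.28 -0.6   1.65  0.17  1.26 -0.64] F [-1.6  6.3 -0.4] gap 85.3
484,182,150,-65 shift [  68.2 -119.4   61.1] turn [-0.1  0.1 48.4]
484,182,150,-80 shift [  68.2 -119.4   61.1] turn [-0.1  0.1 63.4]
```

View pics/t4.png

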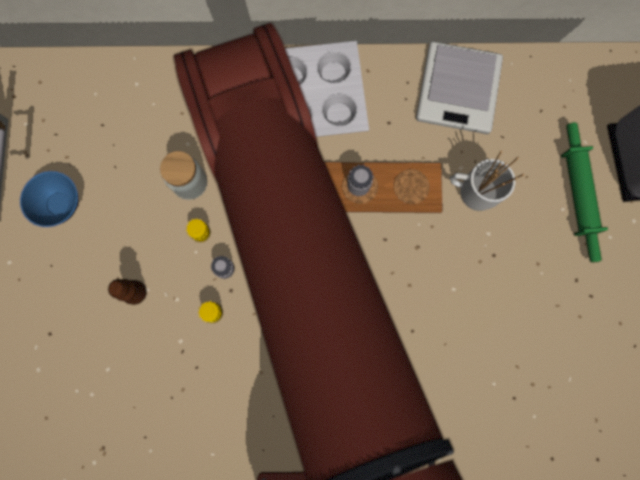

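Yellow look-alikes are at (401,199) and (553,226). The small is at (484.5,181.5), so I use jaw axis −80° to keep clear of both.

>>> drive_tool(steps=[[68, -119, 55, 0, 0, 63, 1], [68, -119, 55, 0, 0, 63, 1], [68, -119, 55, 0, 0, 63, 1], [68, -119, 55, 0, 0, 63, 1], [68, -119, 55, 0, 0, 63, 1]])

```text
time_s: 16.55
eef_pos: [482.5, 183.3, 155.6]
ee_rot: [3.026, 0.842, -0.006]
wrist_force: [1.8, -0.5, -0.0]
finger_gap: 85.1
```

```bash
python3 go.py 484.5,181.7,80,-80
```

```text
t 16.55 pos [482.5 183.3 155.6] q [ 0.09  0.19 -0.59  1.88  0.12  1.11 -1.57] F [ 1.8 -0.5 -0. ] gap 85.1
484.5,181.7,80,-80 shift [ 1.1  2.5 75.6] turn [-0.   0.2 21.1]
```

>>> drive_tool(steps=[[1, 2, 0, 0, 0, 21, 1], [1, 2, 10, 0, 0, 21, 1], [1, 2, 40, 0, 0, 21, 1], [1, 2, 70, 0, 0, 21, 1], [1, 2, 75, 0, 0, 21, 1]])

```text
time_s: 17.05
eef_pos: [482.0, 181.2, 77.6]
ee_rot: [3.127, 0.278, -0.014]
wrist_force: [0.2, 0.6, 1.1]
finger_gap: 85.2
```

```bash
python3 go.py 484.5,181.7,24,-80;python3 - <<'E'
from h import *
s=grab('scene')
cv2.imwrite('pics/g4.png',cv2.resize(s['frame'][140:280,310:480],None,fx=3,fy=3)[:,:,::-1])
E
```

```text
t 17.05 pos [482.  181.2  77.6] q [ 0.03  0.28 -0.54  1.95  0.17  0.96 -1.98] F [0.2 0.6 1.1] gap 85.2
484.5,181.7,24,-80 shift [ 3.  -0.1 53.5] turn [0.1 0.5 0.1]
```

View pics/g4.png

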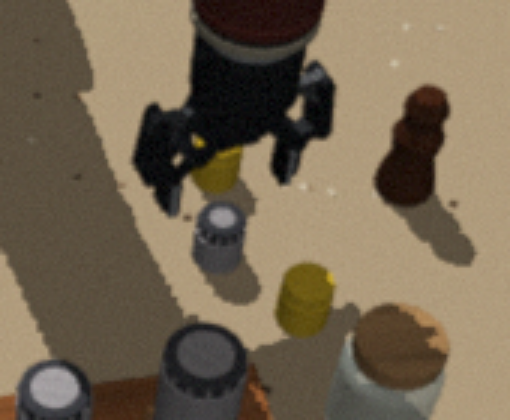

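The jaws straddle the small canister (crop (218,235)), clear of both yellow ones. Descending.

>>> drive_tool(steps=[[3, 0, 25, 0, 0.5, 0, 1], [3, 0, 48, 0, 0.5, 0, 1], [3, 0, 53, 0, 0.5, 0, 1], [3, 0, 53, 0, 0.5, 0, 1], [3, 0, 53, 0, 0.5, 0, 0]])

```text
time_s: 17.6
eef_pos: [486.1, 182.4, 27.0]
ee_rot: [3.129, 0.278, 0.004]
wrist_force: [0.7, 0.1, 0.0]
finger_gap: 73.3
```

>>> drive_tool(steps=[[0, 0, 0, 0, 0, 0, 0], [0, 0, 0, 0, 0, 0, 0], [0, 0, 0, 0, 0, 0, 0], [0, 0, 0, 0, 0, 0, 0], [0, 0, 0, 0, 0, 0, 0]])

```text
time_s: 18.1
eef_pos: [486.9, 182.7, 28.4]
ee_rot: [3.129, 0.278, 0.007]
wrist_force: [-2.2, -0.3, 10.4]
finger_gap: 38.4
```

```bash
python3 go.py 484,182,220,-80 639.4,-179.8,220,0
```

```text
t 18.1 pos [486.9 182.7  28.4] q [ 0.01  0.35 -0.52  1.98  0.23  0.86 -2.03] F [-2.2 -0.3 10.4] gap 38.4
484,182,220,-80 shift [  -2.1    0.4 -191.6] turn [ 0.  -0.3  0.2]
639.4,-179.8,220,0 shift [  87.1  383.9 -190.9] turn [  0.2  -0.2 -79.8]
```

>>> drive_tool(steps=[[0, 0, -40, 0, 0, 0, 0], [0, 0, -90, 0, 0, 0, 0], [0, 0, -140, 0, 0, 0, 0], [0, 20, -190, 0, 0, -5, 0], [10, 50, -190, 0, 0, -10, 0]])

```text
time_s: 18.6
eef_pos: [506.3, 138.2, 225.7]
ee_rot: [3.091, 0.562, 0.023]
wrist_force: [0.9, -0.8, -1.4]
finger_gap: 38.3
```

```bash
python3 go.py 640.5,-179.8,220,0
```

```text
t 18.6 pos [506.3 138.2 225.7] q [ 0.15  0.12 -0.54  1.79  0.07  1.23 -1.62] F [ 0.9 -0.8 -1.4] gap 38.3
640.5,-179.8,220,0 shift [ 13.5 344.9   6.9] turn [  0.6  -0.6 -69.4]
```

>>> drive_tool(steps=[[13, 345, 6, 0.6, -0.6, -69, 0], [13, 345, 6, 0.6, -0.6, -69, 0], [13, 345, 6, 0.6, -0.6, -69, 0], [13, 345, 6, 0.6, -0.6, -69, 0], [13, 345, 6, 0.6, -0.6, -69, 0]])

```text
time_s: 19.1
eef_pos: [599.9, -87.0, 220.7]
ee_rot: [2.695, 1.613, 0.004]
wrist_force: [0.6, 0.7, -1.4]
finger_gap: 38.3
```

```bash
python3 go.py 640.5,-179.8,220,0
```

```text
t 19.1 pos [599.9 -87.  220.7] q [ 0.43  0.29 -0.44  1.6   0.13  1.27 -0.52] F [ 0.6  0.7 -1.4] gap 38.3
640.5,-179.8,220,0 shift [-62.7  79.6   0.7] turn [  0.2  -0.1 -28.2]
```

>>> drive_tool(steps=[[-63, 80, 0, 0, 0, -28, 0], [-63, 80, 0, 0, 0, -28, 0], [-63, 80, 0, 0, 0, -28, 0], [-63, 80, 20, 0, 0, -28, 0], [-63, 80, 50, 0, 0, -28, 0]])

```text
time_s: 19.6
eef_pos: [642.0, -181.0, 172.1]
ee_rot: [2.221, 2.215, 0.007]
wrist_force: [0.4, 0.3, -2.2]
finger_gap: 37.8
```

```bash
python3 go.py 640.5,-179.8,47,0
```

```text
t 19.6 pos [ 642.  -181.   172.1] q [ 0.55  0.45 -0.46  1.5   0.2   1.23  0.06] F [ 0.4  0.3 -2.2] gap 37.8
640.5,-179.8,47,0 shift [  1.2  -2.3 125.1] turn [ 0.4  0.  -0.1]
```

>>> drive_tool(steps=[[3.5, -3, 40, 0.4, 0, 0, 0], [3.5, -3, 80, 0.4, 0, 0, 0], [3.5, -3, 110, 0.4, 0, 0, 0], [3.5, -3, 120, 0.4, 0, 0, 0], [3.5, -3, 124, 0.4, 0, 0, 0]])

```text
time_s: 20.1
eef_pos: [639.3, -177.4, 47.4]
ee_rot: [-2.223, -2.217, 0.002]
wrist_force: [0.4, 1.5, 0.3]
finger_gap: 38.0
```

>>> drive_tool(steps=[[0, 0, 1, 0, 0, 0, 0], [0, 0, 2, 0, 0, 0, 0], [0, 0, 3, 0, 0, 0, 0], [0, 0, 3, 0, 0, 0, 0], [0, 0, 3, 0, 0, 0, 0]])

```text
time_s: 20.6
eef_pos: [639.6, -177.5, 45.0]
ee_rot: [-2.224, -2.218, 0.001]
wrist_force: [-0.5, 0.5, -0.8]
finger_gap: 38.1
```

>>> drive_tool(steps=[[0, 0, 1, 0, 0, 0, 0], [0, 0, 2, 0, 0, 0, 0], [0, 0, 3, 0, 0, 0, 0], [0, 0, 3, 0, 0, 0, 0], [0, 0, 3, 0, 0, 0, 0]])

```text
time_s: 21.1
eef_pos: [639.8, -177.7, 43.5]
ee_rot: [-2.224, -2.218, 0.001]
wrist_force: [-6.1, 0.7, 12.2]
finger_gap: 38.1
```

Contact, so I release, rise and back off.

>>> drive_tool(steps=[[0, 0, 0, 0, 0, 0, 1], [0, 0, 0, 0, 0, 0, 1], [0, 0, 0, 0, 0, 0, 1], [0, 0, 0, 0, 0, 0, 1], [0, 0, -20, 0, 0, 0, 1]])

```text
time_s: 21.6
eef_pos: [637.9, -177.3, 60.8]
ee_rot: [-2.221, -2.215, 0.005]
wrist_force: [0.2, 0.5, -0.4]
finger_gap: 85.2
```

>>> drive_tool(steps=[[0, 0, -45, 0, 0, 0, 1], [0, 0, -95, 0, 0, 0, 1], [0, 0, -140, 0, 0, 0, 1], [0, -40, -180, 0, 0, 0, 1], [0, -80, -180, 0, 0, 0, 1]])

```text
time_s: 22.1
eef_pos: [561.1, -176.7, 245.8]
ee_rot: [2.222, 2.219, 0.002]
wrist_force: [1.3, -0.7, 1.2]
finger_gap: 85.0
```

>>> drive_tool(steps=[[-50, -30, 0, 0, 0, 0, 1], [-100, -60, 0, 0, 0, 0, 1], [-150, -80, 0, 0, 0, 0, 1], [-180, -100, 0, 0, 0, 0, 1], [-200, -100, 0, 0, 0, 0, 1]])

```text
time_s: 22.6
eef_pos: [456.7, -381.5, 245.7]
ee_rot: [2.229, 2.212, -0.002]
wrist_force: [0.7, 0.2, -0.4]
finger_gap: 85.6
```

```bash
python3 - <<'E'
from h import *
t=grab('top','f_t.png');s=grab('scene','f_s.png')
C=lambda im:cv2.resize(im,(780,280),interpolation=cv2.INTER_CUBIC)[:,:,::-1]
cv2.imwrite('pics/fin.png',cv2.convertScaleAbs(np.vstack([C(t['frame'][130:241,210:520]),C(s['frame'][235:346,130:440])]),alpha=1.4))
for n,x,y,z in(('small',639.4,-179.8,60),('medium',641.8,-79.8,75),('large',644.2,20.2,90),('largest',646.6,120.2,105)):
    print(n,np.round(proj(t,(x,y,z)),1),np.round(proj(s,(x,y,z)),1))
E
python3 go.py
```

```text
small [414.5 180. ] [228.2 289.7]
medium [361.3 176.9] [277.6 279.1]
large [306.6 173.7] [327.4 268.5]
largest [250.3 170.4] [377.5 257.8]
t 22.7 pos [ 458.3 -381.2  245.2] q [ 0.91  0.25 -0.34  1.6   0.09  1.31  0.54] F [ 0.2  0.3 -0. ] gap 85.1
```

View pics/fin.png

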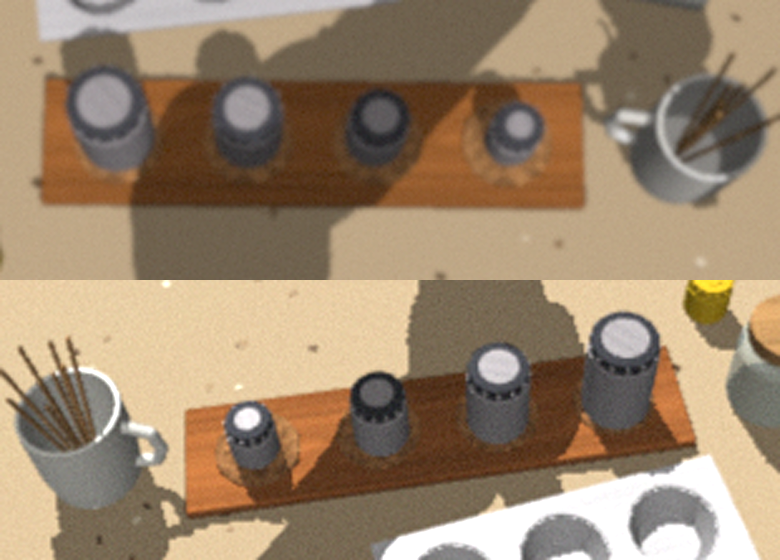

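In both views the row stands upright from the mug: small, medium, large, largest. Cap centres in the top view are (416,179), (361,175), (308,173) and (251,170), against (414.5,180), (361,177), (307,174) and (250,170) predicted, so all are within about 4 mm. The mug rim is still at (492,179), and the arm is clear.

```bash
python3 -c "
from rig import env; print(env.sign_off())"
```

```text
the job is handed in; nothing more can be done
None
```

All four canisters are on their cork rounds in size order, and I've handed the job in. From the mug, round 1 has the smallest, round 2 the second smallest, round 3 the second largest and round 4 the largest.

I gripped and carried each one upright, lowered it until it touched the cork (6–13 N upward at the wrist), then released it.

- **Position and uprightness:** in the last pictures all four look upright. In the top view the cap centres are within about 4 mm of the rounds, against the 15 mm limit. I read these positions by eye from an enlarged crop.
- **Mug and yellow canisters:** the mug's rim was within about a pixel (roughly 2 mm) of its starting place. I kept the gripper clear of the yellow look-alikes and didn't re-measure them at the end.
- **Robot:** the gripper was open and well clear, with nothing touched, at about 23 s of the 115 s allowed.
- **Disagreement:** the two cameras differed by about 2–6 mm throughout, mostly in y. I averaged them to set the targets.

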